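# Index the collar of the roll stamper and lock it with its pin

## Task

Lock the roll stamper: take the red-headed index pin from the rack, put it in the hole of the brass collar, and turn the collar clockwise past the red mark until you feel the hidden bore below line up, then push the pin fully home, upright, its steel flange down on the collar, and let go. Feel for the bore gently: never load the pin with more than 50 N against the stamper. Leave the blue-headed blank, the buns and the other things on the table where they are.

Things in the scene. Friction and masses are not known exactly. Their poses are not given: they have to be found in the camera images.
- pin_head (a point): Grip point on the axis of the loose index pin (0.1 to 0.16 kg). Red round head, 24 mm in diameter, from 26 mm below to 20 mm above this point; then a steel flange (28 mm diameter, underside 30 mm below), then a 12 mm round shank with its tip 74 mm below; the last 1.5 mm taper to 10 mm. z along the pin, up. It stands in one of the rack's two holes, flange on the rack.
- pin_tip (a point): Centre of the lower end of the index pin's shank, 74 mm below pin_head. Over solid bed a pin in the collar stands with its flange 25.5 mm above the collar; over the hidden bore it drops 3 mm, onto a rubber flour plug that gives way to a push of about 4 N, until the flange meets the collar.
- housing: White fixed housing of the roll stamper's index head: foot 170 x 170 x 20 mm, round shell of 148 mm outside diameter, rim 67 mm above the table. Origin: centre of its underside, on the collar's axis; z up; x points to the red mark. Inside, hidden below the collar, is a flat steel bed, top 51.5 mm above the table, with one bore for the pin.
- mark (a point): Red index mark on the housing's rim, 70 mm from the collar's axis, 68 mm above the table. Seen from above, the bed's hidden bore (13.5 mm, 0.5 mm chamfer, over 26 mm deep, 40 mm from the axis) lies clockwise past this mark, anywhere from 0.15 to 0.95 rad past it: it differs each time and can only be felt.
- collar (a joint): Angle (rad) of the loose brass collar about the housing's axis: 0 with its hole at the red mark, growing counter-clockwise from above; starts at 0.2 to 0.9, range -1.5 to 1.5, friction 0.08 N m. Disc 131 mm wide, 18 mm thick, top 70 mm above the table; hub 32 mm wide, 8 mm high; black handle opposite the hole, 42 mm off axis, 14 to 20 mm thick, 40 mm high. Turn it by handle or pin.
- collar_hole (a point): Centre of the mouth of the collar's only hole, in its top face, 70 mm above the table and 40 mm from the axis. Through hole of 13.5 mm with 1.5 mm chamfer, 18 mm long.
- rack: Fixed wooden pin rack, 56 (x) x 150 (y) x 50 (z) mm, origin at the centre of its underside. Two through holes of 18 mm at y = -42 and +42 mm: one holds the red-headed index pin, the other the blank.
- blank_head (a point): Grip point of the blue-headed blank, a spare shaped like the index pin but with a 15.6 mm shank that does not fit the collar; to be left alone.
- bun_a: Loose seeded bun, 72 mm in diameter, 42 mm high; origin under its centre.
- bun_b: Loose pale bun, 72 mm in diameter, 42 mm high; origin under its centre.
- seed_jar: Loose amber seed jar, 72 mm in diameter, 110 mm high; origin under its centre.
- tin_mug: Loose tin mug, 80 mm in diameter, 85 mm high; origin under its centre.
- scraper: Loose dough scraper lying flat, about 125 x 110 mm, 22 mm high.
- flour_brush: Loose brush lying flat.
Not all that is in view belongs to the job. What is meant by the part that bears pin_head is not turquoise, and is the smaller of those in its own colour.

How it is judged:
On the way:
1. the index pin stands in the collar's hole, its tip at least 12 mm below the collar's top (z of pin_tip in the frame of housing below 0.058 m and horizontal distance between pin_tip and collar_hole below 0.004 m).
At the end, for the whole second after the job is handed in: the index pin is through the collar and fully home in the bore (tip at most 29 mm above the table, that is, flange within 3 mm of the collar), within 4 mm of the collar's hole, within 0.1 rad of upright and at rest, the collar's hole clockwise past the mark (joint below -0.05) (z of pin_tip in the frame of housing below 0.029 m and horizontal distance between pin_tip and collar_hole below 0.004 m and angle between pin_head's own z axis and vertical below 0.1 rad and value of joint collar below -0.05 rad and linear speed of pin below 0.02 m/s); the robot touches nothing.
It fails at once if the index pin is loaded with more than 50 N against the stamper (housing, bed or collar) (contact force between pin and housing above 50 N).
It fails at once if the blank is moved more than 30 mm (distance of blank_head from where it was at the start of the episode above 0.03 m).
It fails at once if a bystander is moved more than 30 mm (distance of any of bun_a, bun_b, seed_jar, tin_mug, scraper, flour_brush from where it was at the start of the episode above 0.03 m).
It also fails if it takes over 72 s, if anything falls off the work surface, if the arm or the gripper's body presses on something with over 40 N, if the wrist force passes 120 N, or if a joint passes its speed limit or range.

## Robot

A 6-joint arm with a two-finger parallel gripper is mounted at the origin on the work surface. World frame = base frame: x ahead of the robot, y to its left, z up, the work surface at z = 0. Lengths are in m, angles in rad, forces in N, time in s.
With the tool pointing down it reaches from about 0.325 to 0.775 m from the base axis. Payload 5.5 kg.
Tool frame: the origin (TCP) lies midway between the tips of the shut fingers; the grasp point (between the pads) lies 19 mm behind it; z points along the fingers, y is the direction in which the jaws open and shut (so a half turn about z gives the same grasp; the last joint's range is limited). The gripper opens to 85 mm and grips with 20 to 120 N. Pads are 22 mm wide; open, the fingers measure 114 mm over their backs; the gripper's body (76 mm by 85 mm) begins 54 mm behind the grasp point. The pads swing forward as they close: fully open they stand 13 mm farther back than shut.
Start: joints at [-1.31, 0.091, 1.231, -0, 1.82, -0.057], TCP at [0.187, -0.57, 0.231] pointing down, gripper open.
Joint ranges: [-2.87, 2.87], [-0.86, 2.18], [0.17, 2.46], [-1.51, 4.65], [0.06, 2.69], [-2.65, 2.65]. Speed limits (rad/s): [2.57, 2.57, 3.01, 3.14, 3.14, 3.14].

## Interface

Orientations are given as a unit quaternion [x, y, z, w].
In Python, from rig import status, viewer, job_done gives the robot as it stands. The module is installed in compiled form; this text tells all that it offers.
- The arm moves only by the shell command python3 -m pendant 'ROWS' [FORCE]. ROWS is JSON, a list of rows, each a list of 5 numbers: the closure, from 0 (fully open) to 1 (shut), then the shift along the tool's x, y, z in mm, then the turn about the tool's z in rad. A call has 1 to 20 rows; each row shifts and turns the commanded pose from where the row before left it, along the tool's axes as they then stand; what a row does not reach is not made up. A row lasts 1/10 s, in which the tool goes at most 50 mm and 8.59 degrees, less where a joint would pass 70% of its speed; a pose out of reach is approached as far as the arm can. A call is refused whole if a number of a shift passes 50 or a number of a turn 0.15, either way. A call with a gripper value outside its range is refused whole. The fingers move at their own pace and stop on an object; FORCE is the grip in N (left out, the last holds). Time passes only in rows, so rows that do not move let the fingers close. It gives the time, the measured TCP pose, the force and the opening at its end, in the units of the state.
- status.observe(): the state, without advancing time (a new reading comes with each control period).
- viewer.read_camera(name): name is "side" or "top"; returns (picture, depth): 480x640x3 uint8, blue, green, red; 480x640 float32, m along the optical axis (not along the pixel's ray), 0 where there is no reading.
- viewer.get_calibration(name): a dict with "camera_matrix" (3x3 intrinsics, pixels), "dist_coeffs" ([k1, k2, p1, p2, k3] as OpenCV has them; the pictures are not rectified), "extrinsics" (4x4, takes a point from camera to world coordinates). Camera axes: x right, y down, z forward; pixel columns grow to the right and rows downward; lengths in m; the calibration is good to about 2 mm. A picture is of the moment at which its call begins. get_calibration takes no time and is no camera call.
- job_done(): hands the job in, once; it reports no verdict.
The state is a dict: "clock": time; "joints": joint angles; "qvel": joint speeds; "joint_torque": joint torques, N m; "position": TCP position; "tcp_rot": TCP orientation; "contact_force": force on the tool from outside, world axes, zero at the start; "wrist_torque": the same for the moment, N m; "opening": finger opening in m.
Only numpy, scipy, OpenCV 4.12 (cv2) and the standard library are available. Lean on these libraries where they do the work, as an engineer would, in place of code of your own. Each camera call takes 0.05 s, during which the arm holds its last target.

## Working session

There is one attempt and no reset: what is moved stays moved. The work goes in short steps, Python scripts to look and compute and a shell command to move; the robot and the scene stay as the last step left them, time stands still between calls to the robot, and variables do not carry over. Pictures are saved under pics/ and viewed, and the job is handed in when it is done.

```bash
mkdir -p pics; ls; python3 - <<'E'
from rig import status, viewer
import cv2, numpy as np
s=status.observe(); print({k:np.round(v,3).tolist() for k,v in s.items()})
for n in("top","side"):
    c=viewer.get_calibration(n); print(n,np.round(c["camera_matrix"],1).tolist(),c["dist_coeffs"],np.round(c["extrinsics"],3).tolist())
    p,d=viewer.read_camera(n); cv2.imwrite(f"pics/{n}0.png",p); np.savez(f"{n}0.npz",p=p,d=d)
E
```

```text
pics
{'clock': 0.0, 'joints': [-1.31, 0.092, 1.232, 0.0, 1.82, -0.057], 'qvel': [0.001, -0.001, -0.0, 0.0, 0.0, 0.002], 'joint_torque': [0.001, -45.873, -41.802, -0.0, 0.012, -0.0], 'position': [0.187, -0.57, 0.23], 'tcp_rot': [0.987, 0.158, -0.0, -0.001], 'contact_force': [-1.089, 0.333, 0.174], 'wrist_torque': [0.002, -0.002, -0.009], 'opening': 0.086}
top [[465.5, 0.0, 319.5], [0.0, 465.5, 240.2], [0.0, 0.0, 1.0]] [-0.0088038  0.         0.         0.         0.       ] [[0.004, -0.988, 0.153, 0.411], [-1.0, -0.004, 0.001, -0.06], [-0.0, -0.153, -0.988, 1.174], [0.0, 0.0, 0.0, 1.0]]
side [[434.3, 0.0, 325.6], [0.0, 434.3, 238.1], [0.0, 0.0, 1.0]] [-0.07205393  0.          0.          0.          0.        ] [[0.999, -0.037, 0.036, 0.524], [-0.052, -0.666, 0.744, -0.76], [-0.003, -0.745, -0.667, 0.69], [0.0, 0.0, 0.0, 1.0]]
```

View pics/top0.png

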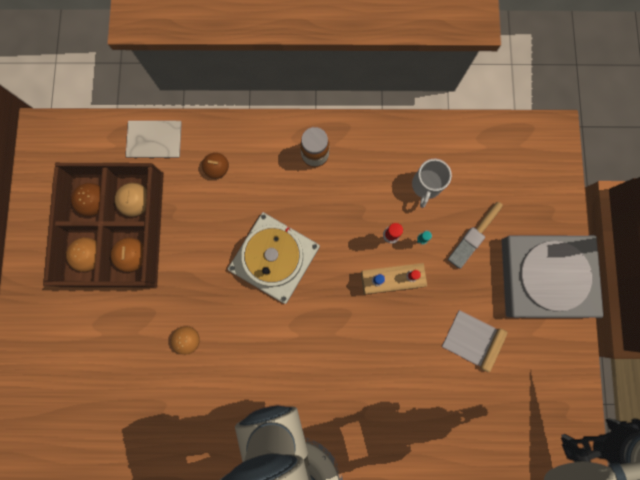

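View pics/side0.png

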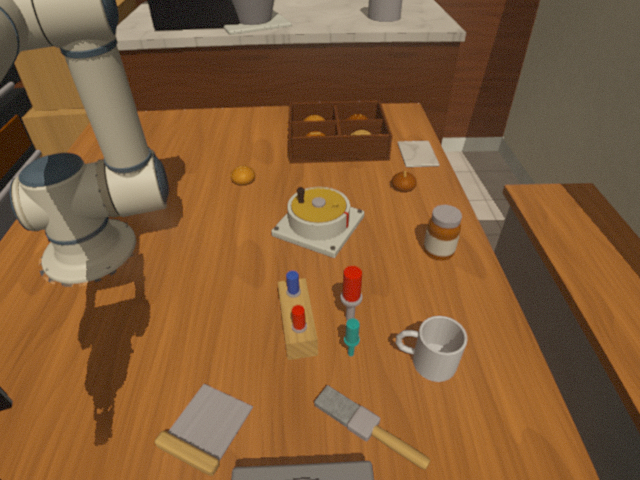

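The top view shows the housing at (273,257), with its hole at about (277,239), its handle at (266,271) and its red mark at (289,230).

These could be taken for the index pin:
- **Small red pin in the rack:** top (415,275), side (299,317).
- **Large red pin on the table:** top (395,231), side (352,285).
- **Turquoise pin:** top (425,237), side (352,333).
- **Blue blank:** top (379,280), side (293,283).

I choose the small red one in the rack. Next I'll check it in a crop and measure it.

```bash
cat > h.py <<'E'
import numpy as np, cv2
from rig import viewer,status
def ray(n,uv):
    c=viewer.get_calibration(n);K=np.array(c["camera_matrix"]);D=np.array(c["dist_coeffs"]);T=np.array(c["extrinsics"])
    q=cv2.undistortPoints(np.array([[uv]],float),K,D)[0,0]
    return T[:3,3],T[:3,:3]@np.array([q[0],q[1],1.])
def plane(n,uv,z):
    o,d=ray(n,uv); return o+d*(z-o[2])/d[2]
def tri(a,b):
    o1,d1=ray("top",a);o2,d2=ray("side",b);d1/=np.linalg.norm(d1);d2/=np.linalg.norm(d2)
    t=np.linalg.lstsq(np.c_[d1,-d2],o2-o1,rcond=None)[0];p=o1+d1*t[0];q=o2+d2*t[1];return (p+q)/2,np.linalg.norm(p-q)
def proj(n,P):
    c=viewer.get_calibration(n);K=np.array(c["camera_matrix"]);D=np.array(c["dist_coeffs"]);T=np.linalg.inv(c["extrinsics"])
    return cv2.projectPoints(np.array([P],float),cv2.Rodrigues(T[:3,:3])[0],T[:3,3],K,D)[0].reshape(2)
def blobs(p,lo,hi,mn=15):
    h=cv2.cvtColor(p,cv2.COLOR_BGR2HSV);m=cv2.inRange(h,lo,hi)
    n,l,s,c=cv2.connectedComponentsWithStats(m)
    return [(c[i].round(1).tolist(),s[i].tolist()) for i in range(1,n) if s[i,4]>=mn],l
E
python3 - <<'E'
from h import *
for n in("top","side"):
    p=np.load(n+"0.npz")["p"]
    print(n,"red",blobs(p,(0,200,110),(4,255,255),6)[0],"blue",blobs(p,(110,120,60),(125,255,255))[0],"brass",[b for b in blobs(p,(18,120,100),(28,255,255),300)[0]])
p=np.load("top0.npz")["p"];q=np.load("side0.npz")["p"]
a=cv2.resize(p[195:310,215:335],(600,575),interpolation=cv2.INTER_CUBIC);cv2.imwrite("pics/c1.png",a)
a=cv2.resize(q[255:365,265:385],(400,367),interpolation=cv2.INTER_CUBIC);b=cv2.resize(p[215:305,350:448],(400,367),interpolation=cv2.INTER_CUBIC);cv2.imwrite("pics/c2.png",np.hstack([a,b]))
a=cv2.resize(q[165:265,260:380],(720,600),interpolation=cv2.INTER_CUBIC);cv2.imwrite("pics/c3.png",a)
E
```

```text
top red [([395.3, 229.7], [389, 223, 14, 14, 149]), ([414.6, 274.3], [411, 271, 8, 8, 51])] blue [([378.6, 278.0], [374, 275, 10, 8, 19])] brass [([271.8, 254.4], [245, 229, 54, 53, 1999])]
side red [([351.8, 283.3], [344, 267, 17, 34, 230]), ([295.0, 307.9], [293, 306, 5, 5, 8]), ([301.3, 308.8], [299, 307, 5, 6, 9]), ([301.1, 314.6], [300, 313, 4, 4, 7]), ([298.3, 319.5], [297, 318, 4, 4, 6]), ([302.5, 319.2], [302, 318, 2, 4, 6])] blue [([292.6, 281.5], [287, 272, 11, 22, 188])] brass [([319.1, 205.4], [291, 187, 55, 35, 1294]), ([297.7, 320.9], [278, 279, 40, 80, 1471]), ([401.2, 447.6], [372, 426, 58, 43, 700]), ([186.4, 452.7], [155, 431, 63, 44, 1063])]
```

View pics/c1.png

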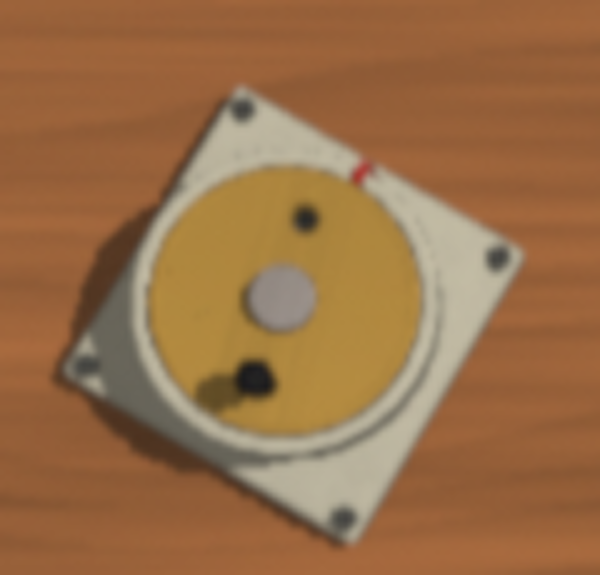

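View pics/c2.png

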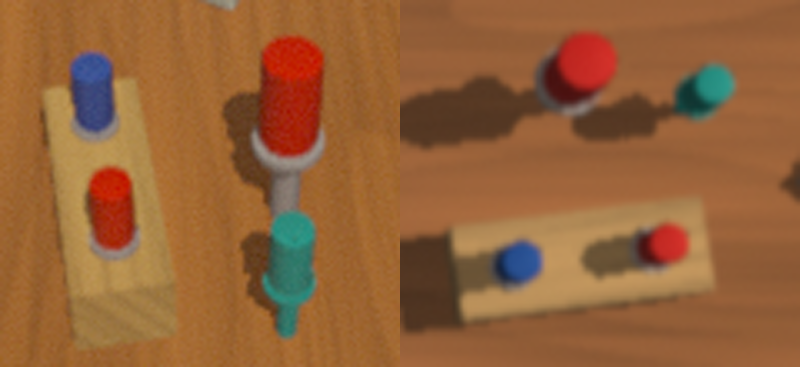

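View pics/c3.png

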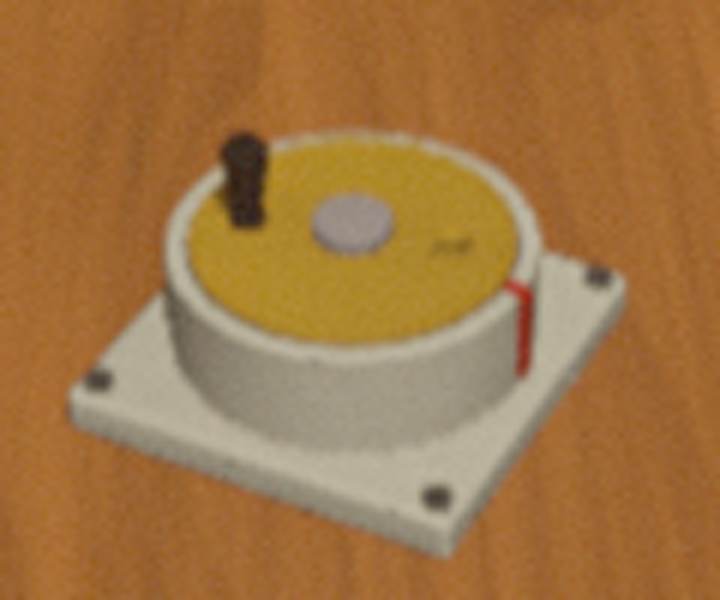

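The crop confirms the choice. The small red-headed pin stands in the rack (crop 665,243, top pixel about 415,274). The larger red pin and the turquoise pin are off the rack. Next I'll measure the positions.

```bash
python3 - <<'E'
from h import *
p=np.load("top0.npz")["p"];q=np.load("side0.npz")["p"]
def up(x,y,x0,y0,s): return (x0+(x+.5)/s-.5,y0+(y+.5)/s-.5)
# brass ellipse
h=cv2.cvtColor(p,cv2.COLOR_BGR2HSV);m=cv2.inRange(h,(18,120,60),(28,255,255));m[:225]=0;m[290:]=0;m[:,:240]=0;m[:,305:]=0
c=max(cv2.findContours(m,0,1)[0],key=cv2.contourArea);hull=cv2.convexHull(c);e=cv2.fitEllipse(hull);print("ell",e)
C=plane("top",e[0],.07);print("collar centre",C, "width",plane("top",(e[0][0]+e[1][1]/2,e[0][1]),.07)-C)
hub=plane("top",up(282,298,215,195,5),.078);print("hub",hub)
h=255-cv2.GaussianBlur(cv2.cvtColor(p,6),(0,0),.1)
# hole weighted centroid
g=cv2.cvtColor(p,cv2.COLOR_BGR2GRAY).astype(float);r=g[233:244,270:282];w=np.clip(90-r,0,None);ys,xs=np.mgrid[233:244,270:282]
hc=((w*xs).sum()/w.sum(),(w*ys).sum()/w.sum());print("hole px",hc)
H=plane("top",hc,.07);print("hole",H)
H2=plane("side",up(452,245,260,165,6),.07);print("hole side",H2)
M=plane("top",up(362,173,215,195,5),.068);print("mark",M)
print("mark side",plane("side",up(517,286,260,165,6),.068))
# foot screws centre
S=np.array([plane("top",up(x,y,215,195,5),.02) for x,y in((242,110),(497,258),(343,519),(87,365))]);print("foot",S.mean(0))
for c in(C,hub,S.mean(0)):
  d=H-c;f=M-c;h_=plane("top",up(256,378,215,195,5),.105)-c
  print("r",np.hypot(*d[:2]),"rm",np.hypot(*f[:2]),"ang hole",np.arctan2(d[1],d[0]),"ang mark",np.arctan2(f[1],f[0]),"handle",np.arctan2(h_[1],h_[0]),np.hypot(*h_[:2]))
# pins: head top centre
print("red",plane("top",(414.9,274.2),.099))
rs=up(110,180,265,255,400/120);print(rs,plane("side",rs,.1))
bs=up(92,62,265,255,400/120);print("blue side",plane("side",bs,.1),"top",plane("top",up(520,261-0,350,215,400/98)if 0 else (350+(520-400)/4.08,215+262/4.08),.1))
# flange side
print("red flange", plane("side",up(115,243,265,255,400/120),.052))
print("bigred",plane("top",(395.3,229.7),.15),"turq",plane("top",(425.5,236.5),.1))
R=np.array([plane("top",(350+(x-400)/4.08,215+y/4.08),.05)[:2] for x,y in((449,230),(702,198),(716,289),(463,322))]);print("rack",R,R.mean(0),np.arctan2(*(R[0]-R[1])[::-1]))
E
```

```text
ell ((271.44842529296875, 254.75225830078125), (52.74671173095703, 53.808048248291016), 62.6242790222168)
collar centre [0.54576516 0.05630515 0.07      ] width [ 0.00028672 -0.06428197  0.        ]
hub [0.54609983 0.05655621 0.078     ]
hole px (np.float64(275.7034764826176), np.float64(238.31492842535786))
hole [0.58557062 0.04688685 0.07      ]
hole side [0.58578162 0.04534514 0.07      ]
mark [0.60828285 0.02022937 0.068     ]
mark side [0.60912451 0.02086611 0.068     ]
foot [0.54649243 0.0574542  0.02      ]
r 0.04090451578302318 rm 0.0721798001111045 ang hole -0.2323356866700881 ang mark -0.5233729519632483 handle 2.9303915635580404 0.04106269836273251
r 0.04063791206351222 rm 0.07201643445758808 ang hole -0.24024393189860693 ang mark -0.5287151195768922 handle 2.938027095806632 0.041338509591651
r 0.040481773229025624 rm 0.07213697623662695 ang hole -0.2640991300415237 ang mark -0.5422093889793163 handle 2.961103834554184 0.04155252625582091
red [ 0.4983942  -0.27928067  0.099     ]
(297.65, 308.65) [ 0.49880819 -0.2810892   0.1       ]
blue side [ 0.48909762 -0.19622757  0.1       ] top [ 0.48639339 -0.19690797  0.1       ]
red flange [ 0.49919863 -0.28563226  0.052     ]
bigred [ 0.59355732 -0.22770576  0.15      ] turq [ 0.58665674 -0.30624777  0.1       ]
rack [[ 0.50869989 -0.16148307]
 [ 0.52839685 -0.31212047]
 [ 0.47448416 -0.31879378]
 [ 0.45449789 -0.16921613]] [ 0.4915197  -0.24040336] 1.7008161108780895
```

```bash
cat > go.py <<'E'
import sys
from h import *
from scipy.spatial.transform import Rotation as R
def rep(target=None,yaw=None):
    s=status.observe();p=np.array(s["position"]);r=R.from_quat(s["tcp_rot"]);m=r.as_matrix();y=np.arctan2(m[1,1],m[0,1])
    print("t",round(s["clock"],2),"p",p.round(4),"jawyaw",round(y,3),"tilt",np.round(m[:2,2],4),"F",np.round(s["contact_force"],1),"T",np.round(s["wrist_torque"],2),"open",round(s["opening"],4),"j6",round(s["joints"][5],2))
    if target is not None: print("tool shift mm",(m.T@(np.array(target)-p)*1000).round(1))
    if yaw is not None: print("turn",round(y-yaw,3))
if __name__=="__main__":
    a=[float(x) for x in sys.argv[1:]]
    rep(a[:3] if len(a)>2 else None,a[3] if len(a)>3 else None)
E
python3 go.py 0.4985 -0.280 0.2 0.0
```

```text
t 0.1 p [ 0.1874 -0.5697  0.2302] jawyaw -1.253 tilt [-0.0005  0.0017] F [-0.1  0.2  0.1] T [0.03 0.01 0.01] open 0.0856 j6 -0.06
tool shift mm [ 386.  -178.    30.6]
turn -1.253
```

```bash
python3 -m pendant '[[0,38.6,-17.8,0,0],[0,38.6,-17.8,0,0],[0,38.6,-17.8,0,0],[0,38.6,-17.8,0,0],[0.3,38.6,-17.8,0,0],[0.3,38.6,-17.8,0,0],[0.3,38.6,-17.8,0,0],[0.3,38.6,-17.8,0,0],[0.3,38.6,-17.8,0,0],[0.3,38.6,-17.8,0,0],[0.3,0,0,0,-0.14],[0.3,0,0,0,-0.14],[0.3,0,0,0,-0.14],[0.3,0,0,0,-0.14],[0.3,0,0,0,-0.14],[0.3,0,0,0,-0.14],[0.3,0,0,0,-0.14],[0.3,0,0,0,-0.14],[0.3,0,0,0,-0.13],[0.3,0,0,0,0]]' 30; python3 go.py 0.4985 -0.280 0.065 0.0
```

```text
clock: 2.1
position: [0.4984, -0.2802, 0.2307]
tcp_rot: [0.708, 0.706, -0.0, -0.001]
contact_force: [0.6, 0.5, -0.2]
opening: 0.0601
t 2.1 p [ 0.4984 -0.2802  0.2307] jawyaw -0.002 tilt [-0.0009  0.0006] F [ 0.6  0.5 -0.2] T [-0.01  0.01 -0.06] open 0.0601 j6 -0.57
tool shift mm [1.000e-01 3.000e-01 1.657e+02]
turn -0.002
```

```bash
python3 -m pendant '[[0.3,0,0,30,0],[0.3,0,0,40,0],[0.3,0,0,40,0],[0.3,0,0,30,0],[0.3,0,0,16,0],[0.3,0,0,10,0],[0.3,0,0,0,0]]' 30; python3 - <<'E'
from h import *
import go; go.rep()
p,d=viewer.read_camera("side");cv2.imwrite("pics/s1.png",cv2.resize(p[200:400,220:440],(660,600)))
E
```

```text
clock: 2.8
position: [0.4983, -0.2801, 0.0646]
tcp_rot: [0.709, 0.706, -0.0, -0.001]
contact_force: [-0.7, -0.6, 0.6]
opening: 0.0603
t 2.8 p [ 0.4983 -0.2801  0.0646] jawyaw -0.004 tilt [-0.001   0.0006] F [-0.7 -0.6  0.6] T [ 0.03  0.02 -0.01] open 0.0603 j6 -0.57
```

View pics/s1.png

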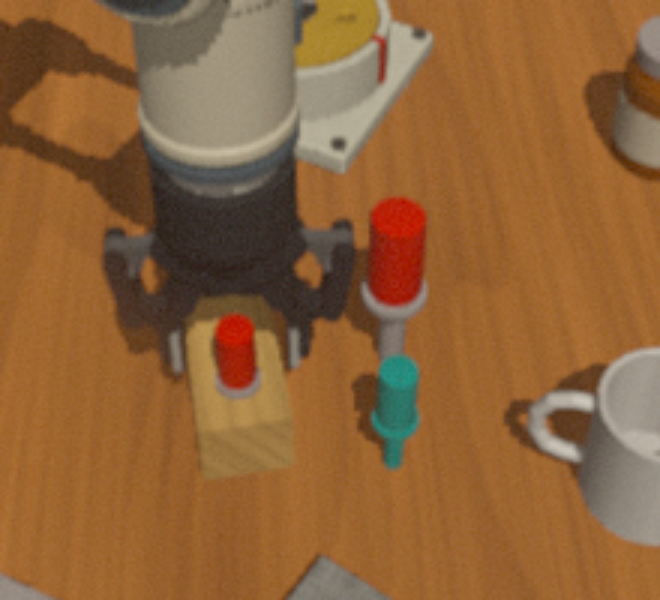

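The fingers straddle the red head (crop 235,350) evenly, at 178 and 300. The neighbours are clear, so I'll close.

```bash
python3 -m pendant '[[0.6,0,0,0,0],[0.8,0,0,0,0],[1,0,0,0,0],[1,0,0,0,0],[1,0,0,0,0],[1,0,0,0,0],[1,0,0,0,0]]' 40; python3 go.py;  python3 -m pendant '[[1,0,0,-10,0],[1,0,0,-40,0],[1,0,0,-40,0],[1,0,0,-30,0],[1,0,0,0,0],[1,0,0,0,0]]'; python3 - <<'E'
from h import *
import go; go.rep()
for n in("side","top"):
    p,d=viewer.read_camera(n);np.savez(n+"1.npz",p=p,d=d);cv2.imwrite("pics/%s2.png"%n,cv2.resize(p[180:380,220:440],(660,600)))
E
```

```text
clock: 3.55
position: [0.4992, -0.2808, 0.067]
tcp_rot: [0.708, 0.706, 0.0, 0.001]
contact_force: [-1.1, 0.2, 5.2]
opening: 0.0231
t 3.55 p [ 0.4992 -0.2808  0.067 ] jawyaw -0.003 tilt [ 0.0023 -0.0015] F [-1.1  0.2  5.2] T [-0.    0.05 -0.02] open 0.0231 j6 -0.57
clock: 4.15
position: [0.4987, -0.2803, 0.1855]
tcp_rot: [0.708, 0.706, 0.0, 0.0]
contact_force: [1.3, -0.6, -2.1]
opening: 0.0232
t 4.15 p [ 0.4987 -0.2803  0.1855] jawyaw -0.003 tilt [ 0.0007 -0.0004] F [ 1.3 -0.6 -2.1] T [0.03 0.03 0.02] open 0.0232 j6 -0.57
```

View pics/side2.png

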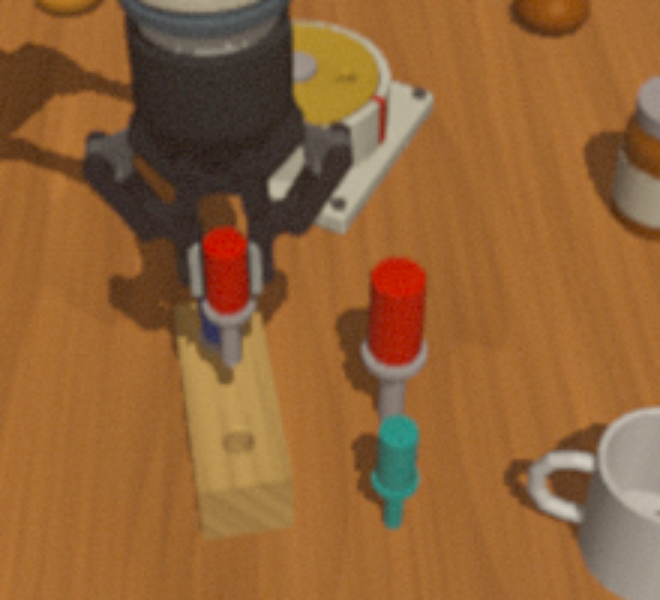

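```bash
python3 - <<'E'
from h import *
T=np.array([.4987,-.2803,.1855])
for o in(.033,-.013,-.017,-.061): print(o,proj("side",T+[0,0,o]).round(1),proj("top",T+[0,0,o]).round(1))
p=np.load("side1.npz")["p"];print(cv2.imwrite("pics/c4.png",cv2.resize(p[250:310,270:330],(600,600),interpolation=cv2.INTER_CUBIC)))
E
```

```text
0.033 [294.  259.6] [427.1 269.4]
-0.013 [295.5 279.8] [422.3 271.3]
-0.017 [295.6 281.5] [421.9 271.5]
-0.061 [296.9 299.1] [417.6 273.2]
True
```

View pics/c4.png

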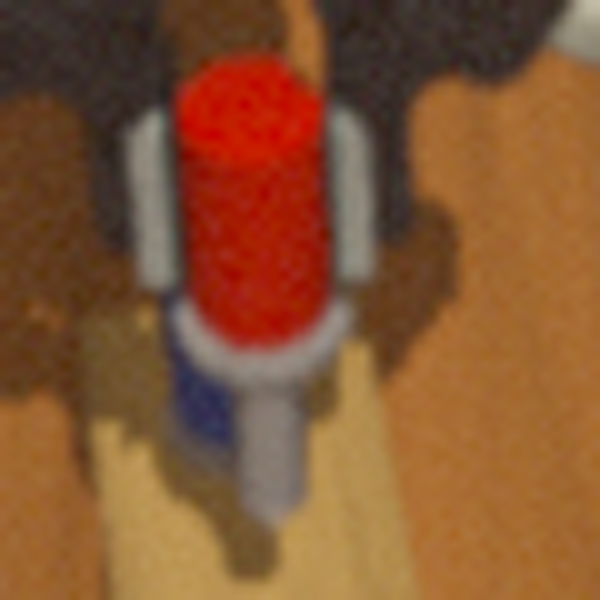

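```bash
python3 -m pendant '[[1,20,5.4,0,0],[1,40.8,10.8,0,0],[1,40.8,10.8,0,0],[1,40.8,10.8,0,0],[1,40.8,10.8,0,0],[1,40.8,10.8,0,0],[1,40.8,10.8,0,0],[1,40.8,10.8,0,0],[1,20,5.4,0,0],[1,0,0,0,-0.14],[1,0,0,0,-0.14],[1,0,0,0,-0.14],[1,0,0,0,-0.14],[1,0,0,0,-0.14],[1,0,0,0,-0.14],[1,0,0,0,-0.14],[1,0,0,0,-0.14],[1,0,0,0,-0.14],[1,0,0,0,-0.06]]'; python3 -m pendant '[[1,0,0,20,0],[1,0,0,17,0],[1,0,0,0,0],[1,0,0,0,0]]'; python3 - <<'E'
from h import *
import go; go.rep((.5855,.0465,.145),1.32)
for n in("side","top"):
    p,d=viewer.read_camera(n);np.savez(n+"2.npz",p=p,d=d)
    a=p[150:250,270:370] if n=="side" else p[200:300,220:320]
    cv2.imwrite("pics/%s3.png"%n,cv2.resize(a,(600,600),interpolation=cv2.INTER_CUBIC))
E
```

```text
clock: 6.15
position: [0.585, 0.0451, 0.1825]
tcp_rot: [0.124, 0.992, -0.0, -0.002]
contact_force: [-0.2, 0.2, -1.5]
opening: 0.023
clock: 6.55
position: [0.5851, 0.045, 0.1466]
tcp_rot: [0.127, 0.992, -0.0, -0.002]
contact_force: [1.2, 0.5, -0.9]
opening: 0.0227
t 6.55 p [0.5851 0.045  0.1466] jawyaw 1.317 tilt [-0.0033 -0.    ] F [ 1.2  0.5 -0.9] T [-0.03  0.02 -0.  ] open 0.0227 j6 -1.3
tool shift mm [-0.   1.5  1.6]
turn -0.003
```

View pics/side3.png

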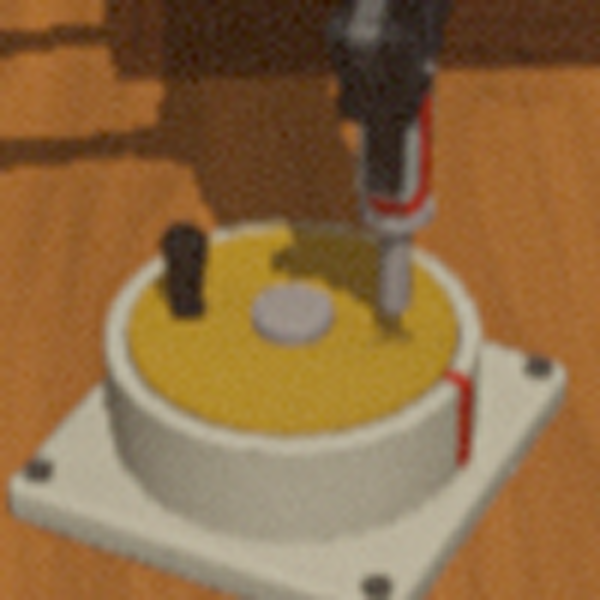

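View pics/top3.png

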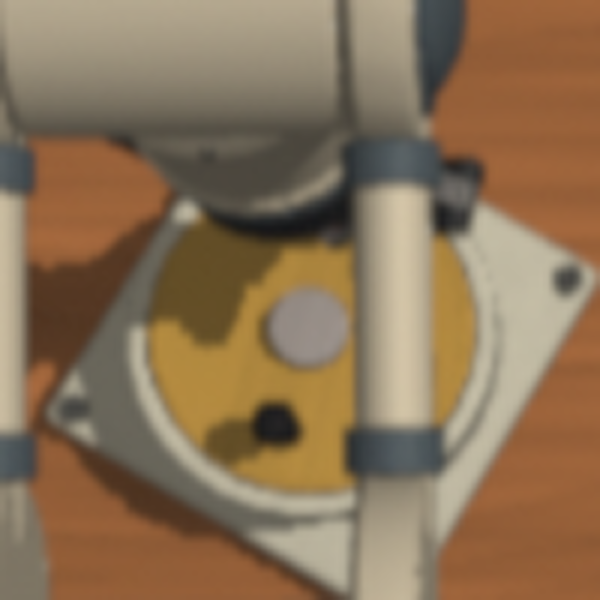

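```bash
python3 - <<'E'
from h import *
print("tip pred",proj("side",[.5851,.045,.0856]),"flange-under",proj("side",[.5851,.045,.1296]))
print("px per mm x,y,z",[ (proj("side",np.array([.5851,.045,.0856])+np.eye(3)[i]*.001)-proj("side",[.5851,.045,.0856])).round(3).tolist() for i in range(3)])
print("hole pred",proj("side",[.5855,.0465,.07]))
p=np.load("side2.npz")["p"];q=np.load("side0.npz")["p"]
a=np.hstack([cv2.resize(x[170:220,315:355],(400,500),interpolation=cv2.INTER_CUBIC) for x in(p,q)]);cv2.imwrite("pics/c5.png",a)
E
```

```text
tip pred [334.70494021 200.16179559] flange-under [334.90688252 184.458164  ]
px per mm x,y,z [[0.431, -0.015], [-0.029, -0.259], [0.004, -0.347]]
hole pred [334.76312998 205.11986075]
```

View pics/c5.png

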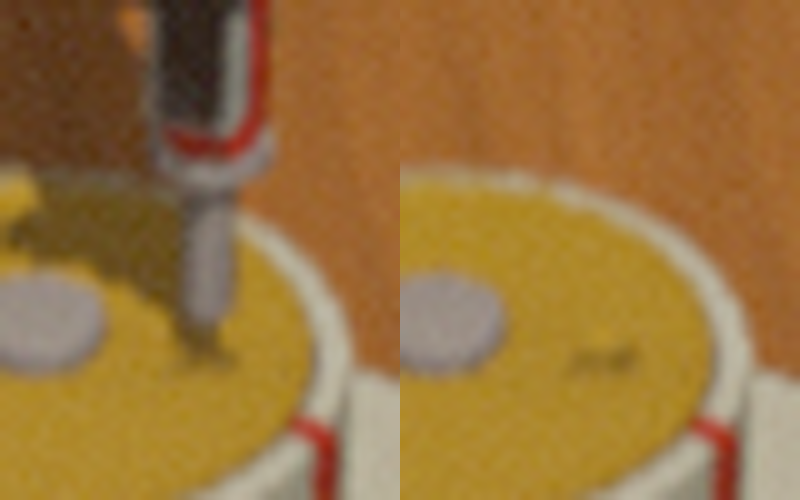

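```bash
python3 -m pendant '[[1,1,1.4,0,0],[1,0,0,8,0],[1,0,0,5,0],[1,0,0,0,0]]' 25;python3 go.py; python3 -m pendant '[[1,0,0,1.5,0],[1,0,0,1.5,0],[1,0,0,1.5,0],[1,0,0,0,0]]' ;python3 go.py
```

```text
clock: 7.05
position: [0.5847, 0.0467, 0.1338]
tcp_rot: [0.127, 0.992, -0.0, -0.001]
contact_force: [-0.2, 0.2, -1.6]
opening: 0.0229
t 7.05 p [0.5847 0.0467 0.1338] jawyaw 1.317 tilt [-0.0022 -0.0001] F [-0.2  0.2 -1.6] T [ 0.05 -0.02 -0.01] open 0.0229 j6 -1.3
clock: 7.45
position: [0.5852, 0.0468, 0.1306]
tcp_rot: [0.127, 0.992, 0.0, -0.0]
contact_force: [0.6, -0.1, -1.8]
opening: 0.0227
t 7.45 p [0.5852 0.0468 0.1306] jawyaw 1.317 tilt [-0.0002  0.0002] F [ 0.6 -0.1 -1.8] T [0.1  0.07 0.03] open 0.0227 j6 -1.3
```

```bash
for i in 1; do python3 -m pendant '[[1,0,0,1,0],[1,0,0,1,0],[1,0,0,0,0]]' >/dev/null; python3 go.py; done; python3 -m pendant '[[1,0,0,1,0],[1,0,0,0,0]]' >/dev/null; python3 go.py;
```

```text
t 7.75 p [0.5853 0.0468 0.1287] jawyaw 1.317 tilt [-0.0001  0.0002] F [-1.1  0.6 -1.2] T [0.18 0.04 0.01] open 0.0229 j6 -1.3
t 7.95 p [0.5853 0.0468 0.1277] jawyaw 1.317 tilt [-0.0001  0.0002] F [-0.2  1.4 -1.6] T [0.24 0.02 0.  ] open 0.0229 j6 -1.3
```

```bash
python3 -m pendant '[[1,0,0,1,0],[1,0,0,0,0]]' >/dev/null; python3 go.py;python3 -m pendant '[[1,0,0,1,0],[1,0,0,0,0]]' >/dev/null; python3 go.py
```

```text
t 8.15 p [0.5853 0.0468 0.1267] jawyaw 1.317 tilt [-0.0001  0.0002] F [ 0.8  1.5 -0.3] T [ 0.3   0.12 -0.02] open 0.023 j6 -1.3
t 8.35 p [0.5853 0.0468 0.1257] jawyaw 1.317 tilt [-0.0001  0.0002] F [-0.   0.9  0.2] T [ 0.35  0.03 -0.  ] open 0.0232 j6 -1.3
```

```bash
python3 - <<'E'
from h import *
p,d=viewer.read_camera("side");cv2.imwrite("pics/s4.png",cv2.resize(p[160:230,295:365],(600,600),interpolation=cv2.INTER_CUBIC))
E
```

```text
(no output)
```

View pics/s4.png

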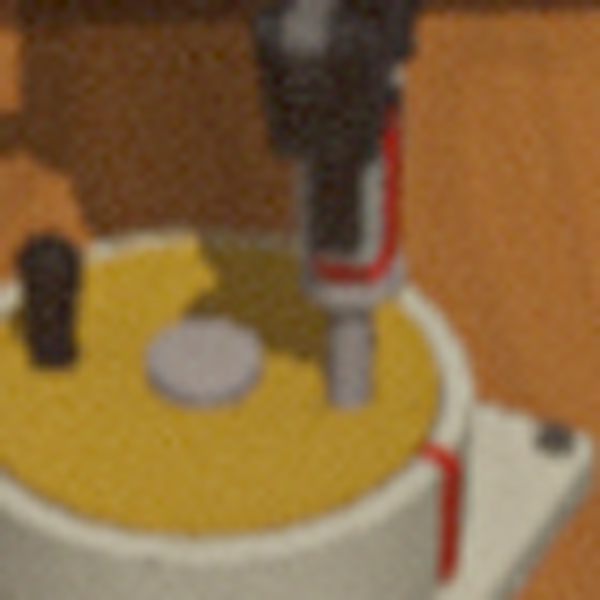

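```bash
python3 -m pendant '[[1,0,0.5,1.5,0],[1,0,0,1.5,0],[1,0,0,0,0]]' >/dev/null; python3 go.py;python3 -m pendant '[[1,0,0,1.5,0],[1,0,0,1.5,0],[1,0,0,0,0]]' >/dev/null; python3 go.py
```

```text
t 8.7 p [0.5853 0.047  0.1223] jawyaw 1.317 tilt [-0.0006 -0.0004] F [-0.1 -0.3 -2.5] T [ 0.07  0.03 -0.03] open 0.023 j6 -1.29
t 9.0 p [0.5853 0.047  0.1194] jawyaw 1.317 tilt [-0.0004 -0.0002] F [-0.1  0.4 -1.7] T [-0.03 -0.02 -0.02] open 0.0228 j6 -1.29
```

Force-free, and the tip is about 12 mm in. I'll go on down towards the bed (TCP at about 0.1125).

```bash
python3 -m pendant '[[1,0,0,1.5,0],[1,0,0,1.5,0],[1,0,0,0,0]]' >/dev/null; python3 go.py;python3 -m pendant '[[1,0,0,1.5,0],[1,0,0,1,0],[1,0,0,0,0]]' >/dev/null; python3 go.py;python3 -m pendant '[[1,0,0,1,0],[1,0,0,0,0]]' >/dev/null; python3 go.py
```

```text
t 9.3 p [0.5853 0.0471 0.1164] jawyaw 1.317 tilt [-0.0004 -0.0001] F [ 0.6  0.5 -0.9] T [-0.04  0.04  0.02] open 0.0228 j6 -1.29
t 9.6 p [0.5854 0.0471 0.114 ] jawyaw 1.317 tilt [-0.0003 -0.0001] F [-0.2 -0.2 -1.6] T [ 0.    0.   -0.03] open 0.0232 j6 -1.29
t 9.8 p [0.5854 0.0471 0.1131] jawyaw 1.317 tilt [-0.0001 -0.0001] F [-0.2 -0.5 -0.8] T [-0.02 -0.02  0.02] open 0.0233 j6 -1.29
```

```bash
for i in 1; do python3 -m pendant '[[1,0,0,0.5,0],[1,0,0,0,0]]' >/dev/null; python3 go.py;python3 -m pendant '[[1,0,0,0.5,0],[1,0,0,0,0]]' >/dev/null; python3 go.py;python3 -m pendant '[[1,0,0,0.5,0],[1,0,0,0,0]]' >/dev/null; python3 go.py; done
```

```text
t 10.0 p [0.5854 0.0472 0.1127] jawyaw 1.317 tilt [-0. -0.] F [ 0.6  0.1 -1.8] T [-0.01 -0.04 -0.04] open 0.0227 j6 -1.29
t 10.2 p [0.5855 0.0472 0.1126] jawyaw 1.317 tilt [ 0.0004 -0.    ] F [-0.5  0.2 -1.1] T [-0.01  0.11  0.  ] open 0.0232 j6 -1.29
t 10.4 p [0.5856 0.0471 0.1125] jawyaw 1.317 tilt [ 0.0009 -0.0001] F [-1.3  0.7  2.9] T [-0.03  0.26 -0.04] open 0.0225 j6 -1.29
```

```bash
python3 -m pendant '[[1,0,0,-1.5,-0.02],[1,0.05,-2,0,0.05],[1,0.05,-2,0,0.05],[1,0,0,0,0]]' >/dev/null; python3 go.py; python3 -m pendant '[[1,0.05,-2,0,0.05],[1,0.05,-2,0,0.05],[1,0,0,0,0]]' >/dev/null; python3 go.py
```

```text
t 10.8 p [0.5843 0.0437 0.113 ] jawyaw 1.238 tilt [-0.0002  0.0008] F [-0.5  1.7 -0.4] T [0.33 0.04 0.03] open 0.0231 j6 -1.22
t 11.1 p [0.5828 0.0398 0.113 ] jawyaw 1.138 tilt [-0.0002  0.0004] F [ 0.   1.8 -0.5] T [ 0.38 -0.02  0.03] open 0.023 j6 -1.13
```

```bash
python3 -m pendant '[[1,0.05,-2,0,0.05],[1,0.05,-2,0,0.05],[1,0,0,0,0]]' >/dev/null; python3 go.py; python3 -m pendant '[[1,0.05,-2,0,0.05],[1,0.02,-1.2,0,0.03],[1,0,0,0,0]]' >/dev/null; python3 go.py;python3 -m pendant '[[1,0,0,0.7,0],[1,0,0,0.3,0],[1,0,0,0,0]]' >/dev/null; python3 go.py
```

```text
t 11.4 p [0.5809 0.0362 0.113 ] jawyaw 1.039 tilt [-0.0003  0.0002] F [-1.1  1.3 -2. ] T [ 0.34 -0.01  0.01] open 0.0231 j6 -1.04
t 11.7 p [0.5791 0.0334 0.1131] jawyaw 0.958 tilt [-0.0003  0.0001] F [ 1.   1.  -1.5] T [ 0.35 -0.11  0.02] open 0.0226 j6 -0.96
t 12.0 p [0.5792 0.0334 0.1125] jawyaw 0.958 tilt [ 0.0002 -0.0001] F [-0.5  0.8  0.5] T [ 0.36  0.08 -0.1 ] open 0.023 j6 -0.96
```

```bash
python3 -m pendant '[[1,0,0,0.6,0],[1,0,0,0,0]]' >/dev/null; python3 go.py; python3 -m pendant '[[1,0.02,-1.2,0,0.03],[1,0,0,0,0]]' >/dev/null; python3 go.py;python3 -m pendant '[[1,0.02,-1.2,0,0.03],[1,0,0,0,0]]' >/dev/null; python3 go.py;python3 -m pendant '[[1,0.02,-1.2,0,0.03],[1,0,0,0,0]]' >/dev/null; python3 go.py
```

```text
t 12.2 p [0.5794 0.0334 0.1124] jawyaw 0.957 tilt [ 0.0008 -0.0001] F [-0.8  1.5  2.6] T [ 0.3   0.29 -0.04] open 0.023 j6 -0.96
t 12.4 p [0.5791 0.0329 0.1124] jawyaw 0.926 tilt [0.002  0.0011] F [1.2 4.5 3.6] T [ 0.87 -0.17 -0.04] open 0.0235 j6 -0.93
t 12.6 p [0.5777 0.0314 0.1116] jawyaw 0.896 tilt [-0.0001 -0.0002] F [0.9 1.8 0.1] T [ 0.55 -0.14  0.01] open 0.0231 j6 -0.9
t 12.8 p [0.5764 0.0301 0.1108] jawyaw 0.865 tilt [-0.0018 -0.0006] F [ 0.   1.6 -0.4] T [ 0.46 -0.14 -0.  ] open 0.0233 j6 -0.87
```

The load on the pin has gone and z dropped 1.6 mm below bed contact, so the bore is here. I'll press down gently.

```bash
python3 -m pendant '[[1,0,0,0.5,0],[1,0,0,0,0]]' >/dev/null; python3 go.py; python3 -m pendant '[[1,0,0,0.5,0],[1,0,0,0,0]]' >/dev/null; python3 go.py;python3 -m pendant '[[1,0,0,0.5,0],[1,0,0,0,0]]' >/dev/null; python3 go.py
```

```text
t 13.0 p [0.5766 0.0302 0.1104] jawyaw 0.867 tilt [-0.0016 -0.0006] F [-0.4  1.2 -0.9] T [ 0.26 -0.03  0.04] open 0.023 j6 -0.87
t 13.2 p [0.5767 0.0302 0.1102] jawyaw 0.867 tilt [-0.001  -0.0006] F [-0.8  0.1 -1.4] T [ 0.14  0.02 -0.  ] open 0.0226 j6 -0.87
t 13.4 p [0.5769 0.0303 0.11  ] jawyaw 0.867 tilt [-0.0003 -0.0004] F [-0.   0.  -1.4] T [ 0.08  0.02 -0.01] open 0.0232 j6 -0.87
```

```bash
python3 -m pendant '[[1,0,0,0.6,0],[1,0,0,0,0]]' >/dev/null; python3 go.py; python3 -m pendant '[[1,0,0,0.6,0],[1,0,0,0,0]]' >/dev/null; python3 go.py;python3 -m pendant '[[1,0,0,0.6,0],[1,0,0,0,0]]' >/dev/null; python3 go.py
```

```text
t 13.6 p [0.577  0.0304 0.1096] jawyaw 0.867 tilt [ 0.0001 -0.0002] F [-0.7  0.4 -1.9] T [0.04 0.01 0.01] open 0.0229 j6 -0.87
t 13.8 p [0.5771 0.0304 0.1095] jawyaw 0.867 tilt [ 0.0006 -0.0003] F [-1.9 -0.2  1.6] T [-0.07  0.12 -0.03] open 0.0231 j6 -0.87
t 14.0 p [0.5771 0.0304 0.1088] jawyaw 0.867 tilt [ 0.0006 -0.0002] F [-0.7 -0.4  2.1] T [-0.18  0.18 -0.03] open 0.0228 j6 -0.87
```

```bash
python3 -m pendant '[[1,0,0,1,0],[1,0,0,1,0],[1,0,0,1,0],[1,0,0,0,0]]' >/dev/null; python3 go.py; python3 -m pendant '[[1,0,0,1,0],[1,0,0,1,0],[1,0,0,1,0],[1,0,0,0,0]]' >/dev/null; python3 go.py; python3 -m pendant '[[1,0,0,1,0],[1,0,0,1,0],[1,0,0,1,0],[1,0,0,0,0]]' >/dev/null; python3 go.py
```

```text
t 14.4 p [0.577  0.0305 0.1051] jawyaw 0.867 tilt [-0. -0.] F [ 0.4 -0.1  1.1] T [-0.09  0.03  0.02] open 0.0229 j6 -0.87
t 14.8 p [0.577  0.0306 0.1022] jawyaw 0.867 tilt [-0.0001  0.0001] F [-0.1 -0.9  0.5] T [-0.14 -0.04 -0.03] open 0.0228 j6 -0.87
t 15.2 p [0.577  0.0305 0.0991] jawyaw 0.867 tilt [-0.0001  0.0001] F [ 1.1 -0.3  1.4] T [-0.16 -0.08  0.05] open 0.0226 j6 -0.87
```

```bash
python3 -m pendant '[[1,0,0,1,0],[1,0,0,1,0],[1,0,0,1,0],[1,0,0,1,0],[1,0,0,0,0]]' >/dev/null; python3 go.py; python3 -m pendant '[[1,0,0,1,0],[1,0,0,1,0],[1,0,0,1,0],[1,0,0,1,0],[1,0,0,0,0]]' >/dev/null; python3 go.py; python3 -m pendant '[[1,0,0,1,0],[1,0,0,1,0],[1,0,0,0,0]]' >/dev/null; python3 go.py
```

```text
t 15.7 p [0.577  0.0306 0.0951] jawyaw 0.867 tilt [-0.0001  0.0001] F [-0.  -1.2  1.1] T [-0.23 -0.13 -0.06] open 0.0228 j6 -0.87
t 16.2 p [0.577  0.0306 0.0911] jawyaw 0.867 tilt [-0.0002  0.0001] F [-0.1 -1.3  1.3] T [-0.13 -0.04 -0.  ] open 0.0226 j6 -0.87
t 16.5 p [0.577  0.0306 0.0892] jawyaw 0.867 tilt [-0.0001  0.0001] F [ 0.4 -0.4  0.9] T [-0.17 -0.11 -0.01] open 0.0229 j6 -0.87
```

```bash
python3 -m pendant '[[1,0,0,1,0],[1,0,0,0.5,0],[1,0,0,0,0]]' >/dev/null; python3 go.py; python3 -m pendant '[[1,0,0,0.5,0],[1,0,0,0.5,0],[1,0,0,0,0]]' >/dev/null; python3 go.py; python3 -m pendant '[[1,0,0,0.5,0],[1,0,0,0,0]]' >/dev/null; python3 go.py
```

```text
t 16.8 p [0.577  0.0306 0.0877] jawyaw 0.867 tilt [-0.0001  0.0001] F [ 0.1 -0.8  1.4] T [-0.15 -0.09 -0.04] open 0.023 j6 -0.87
t 17.1 p [0.577  0.0305 0.0871] jawyaw 0.867 tilt [ 0.0002 -0.    ] F [-0.6 -0.4  3.9] T [-0.13  0.07  0.02] open 0.0227 j6 -0.87
t 17.3 p [0.5771 0.0305 0.0871] jawyaw 0.867 tilt [ 0.0005 -0.0001] F [-1.4 -1.8  6.3] T [-0.22  0.3   0.09] open 0.0226 j6 -0.87
```

```bash
python3 -m pendant '[[0.7,0,0,0,0],[0.5,0,0,0,0],[0.4,0,0,0,0],[0.3,0,0,0,0],[0.3,0,0,0,0]]' 20 >/dev/null; python3 go.py; python3 -m pendant '[[0.3,0,0,-5,0],[0.3,0,0,-20,0],[0.3,0,0,-40,0],[0.3,0,0,-40,0],[0.3,0,0,-20,0],[0.3,-20,0,0,0],[0.3,-40,0,0,0],[0.3,-40,0,0,0],[0.3,-20,0,0,0],[0.3,0,0,0,0]]' >/dev/null;python3 go.py
```

```text
t 17.8 p [0.5769 0.0306 0.0861] jawyaw 0.867 tilt [-0.0005  0.0001] F [0.4 0.1 1. ] T [ 0.01 -0.01 -0.01] open 0.06 j6 -0.87
t 18.8 p [ 0.6696 -0.0492  0.2102] jawyaw 0.865 tilt [-0.0013 -0.0003] F [-0.9  0.1  0.2] T [ 0.03 -0.03  0.  ] open 0.0595 j6 -0.99
```

```bash
python3 - <<'E'
from h import *
a=[]
for n in("side","top"):
    p,d=viewer.read_camera(n);np.savez(n+"5.npz",p=p,d=d);cv2.imwrite(f"pics/{n}5.png",p)
    b=p[150:250,270:370] if n=="side" else p[205:305,225:325]
    a.append(cv2.resize(b,(400,400),interpolation=cv2.INTER_CUBIC))
cv2.imwrite("pics/f5.png",np.hstack(a))
for nm,z in (("head top",.12-.0),):
    for w in [(.5771,.0305)]: 
        for zz in(.120,.074,.070): print(zz,proj("side",[*w,zz]).round(1),proj("top",[*w,zz]).round(1))
E
```

```text
0.12 [331.7 191.8] [280.7 238.6]
0.074 [331.6 208.1] [282.3 241.6]
0.07 [331.6 209.5] [282.5 241.8]
```

View pics/f5.png

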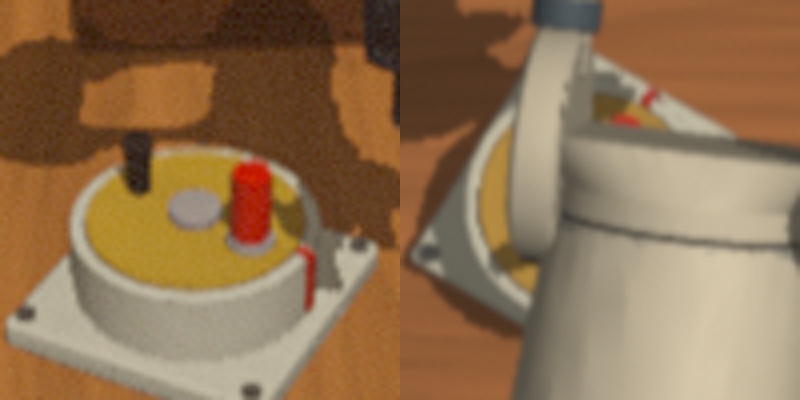

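View pics/side5.png

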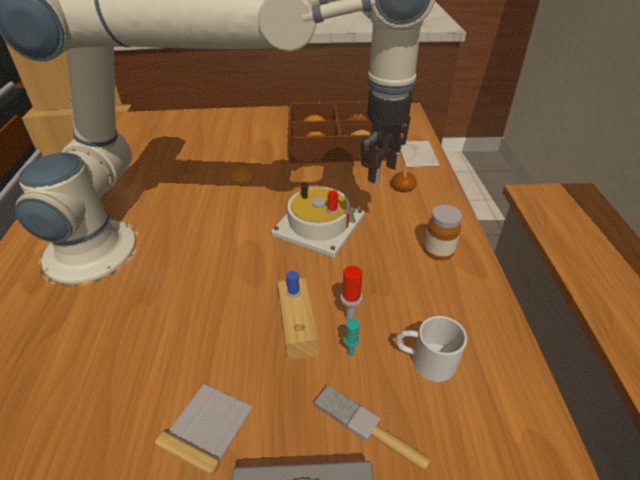

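The side crop shows the red pin upright in the collar, with its head top at (332,192) against a predicted (331.7,191.8). Its flange is down on the collar at about (332,209). The robot is clear, and the blank and bystanders are where they were.

```bash
python3 -c "
from rig import job_done; print(job_done())"
```

```text
the job is handed in; nothing more can be done
None
```

I put the small red-headed pin from the rack into the collar's hole, turned the collar clockwise with it and found the bore. I then pushed the pin home, let go, backed off and handed the job in at about 19 s. No verdict was reported.

- **Finding the bore:** the pin met the bed at TCP z 0.1126. About 0.17 rad past the mark the load vanished and it dropped 3 mm onto the plug. The collar angle is worked out from camera and arm positions, not read directly.
- **Pushed home:** the pin stopped at TCP z 0.0871, 25.5 mm below bed contact, which is the given flange travel. The wrist force never read above about 7 N at any check.
- **Last pictures:** the side view shows the pin upright with its flange on the collar, its head top within about 1 px of the prediction. The gripper is well clear, and the blank and the other things look unmoved.
- **Not fully checked:** the arm hid most of the pin in the top view, so the final pose rests on the side view and the measured height. A tilt of about 0.03 rad in the grip, seen before insertion, was not measured again.

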